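# Roll the clamp wheel to the gauge mark and lock it

## Robot

A 6-joint arm with a two-finger parallel gripper is mounted at the origin on a cart in front of the work surface, level with it; the furniture and walls round the work are solid. World frame = base frame: x ahead of the robot, y to its left, z up, the work surface at z = 0. Lengths are in mm, angles in rad, forces in N, time in s.
With the tool pointing down it reaches from about 300 to 850 mm from the base axis. Payload 5.4 kg.
Tool frame: the origin (TCP) lies between the finger pads; the fingertips stand ahead of it and the grasp point (between the pads) lies 3 mm ahead of it (manip.tips_ahead is the z of the fingertips in the tool frame, in mm); z points along the fingers, y is the line along which they close (so a half turn about z gives the same grasp; the last joint's range is limited). The gripper opens to 85 mm and grips with 20 to 120 N. Pads are 22 mm wide; open, the fingers measure 114 mm over their backs; the gripper's body (76 mm by 85 mm) begins 54 mm behind the grasp point. The pads swing forward as they close: fully open they stand 13 mm farther back than shut.
Start: joints at [-0.21, 0.158, 1.597, -0, 1.386, -0.21], TCP at [574.984, -0.018, 253.299] pointing down, gripper open.
Joint ranges: [-2.91, 2.91], [-0.94, 2.29], [0.18, 2.7], [-1.29, 4.43], [0.17, 2.64], [-3, 3]. Speed limits (rad/s): [2.57, 2.57, 3.14, 3.14, 3.14, 3.14].

## Interface

Orientations are given as a rotation vector (axis times angle).
In Python, from cell import monitor, grab_frame, job_done, manip gives the robot as it stands.
- The arm moves only by the tool send_rows, never from a script. Its argument "deltas" is text: rows parted by semicolons, each of 7 numbers parted by spaces: the shift along the tool's x, y, z in cm, then the turn, a rotation vector about the tool's x, y, z in degrees, then the opening, from -1 (shut) to 1 (fully open). A call has 1 to 12 rows; each row is the pose to reach, as a shift and turn from the pose commanded when the call began, along the tool's axes at that moment; what a row does not reach only later rows make up. A row lasts 1/10 s, in which the tool goes at most 50 mm and 8.59 degrees, less where a joint would pass 70% of its speed; a pose out of reach is approached as far as the arm can. A call with a gripper value outside its range is refused whole. The fingers move at their own pace and stop on an object; "grip_force" is the grip in N (left out, the last holds). Time passes only in rows, so rows that repeat a pose let the fingers close. It gives the time, the measured TCP pose, the force, the opening and the grip force at its end, in the units of the state.
- monitor.state(): the state, without advancing time (a new reading comes with each control period).
- grab_frame(name): name is "scene" or "side" or "wrist"; returns a dict with "frame" (400x640x3 uint8, red, green, blue), "camera_matrix" (3x3 intrinsics, pixels), "eye" and "rotation" of the camera in the world. Camera axes: x right, y up, looking along -z (the intrinsics and any distortion apply to the point x, -y, -z); pixel columns grow to the right and rows downward; lengths in mm; the calibration is good to about 2 mm. A picture is of the moment at which its call begins. There is no depth.
- job_done(): hands the job in; it is judged then, once.
The state is a dict: "time": time; "qpos": joint angles; "qd": joint speeds; "tau": joint torques, N m; "position": TCP position; "orientation": TCP orientation; "force": force on the tool from outside, world axes, zero at the start; "ft_torque": the same for the moment, N m; "grip_width": finger opening in mm; "grip_force": force on a finger pad.
Only numpy, scipy, OpenCV 4.12 (cv2) and the standard library are available. Lean on these libraries where they do the work, as an engineer would, in place of code of your own. Each camera call takes 0.05 s, during which the arm holds its last target. There are 200 camera calls.

## Task

Set the dish clamp on the table: with a fingertip on top of its knurled wheel, roll the wheel stroke by stroke until the pointer fin on the moving jaw lines up with the fin of the gauge stop, then press the lock plunger fully home. Move the jaw only by the wheel, never by touching the jaw itself, and do not pick up or shift the objects standing round the clamp.

Things in the scene. Friction and masses are not known exactly. Their poses are not given: they have to be found in the camera images.
- clamp: dish clamp fixed to the table, base plate 90 x 260 x 8 mm. Origin on the table; its y runs along its length (plate y = -115 to 145 mm), x across (-45 to 45), z up. Along y: fixed jaw, 36 high, at -105 to -85; moving jaw in the middle; grey wheel housing (58 wide, two cheeks 56 high) at 39 to 101 with the knurled wheel between the cheeks; lock plunger on a round boss at 125
- wheel: knurled steel thumbwheel, radius 24 mm, 16 mm wide (knurled middle band 10), origin at its centre, at x = 0, y = 70, z = 38 mm of the clamp; axle along the clamp's x. Its top stands 6 mm above the housing's cheeks. It is turned by friction under a pressing fingertip; 0.5 N along the rim turns it, it stays where it is left and can be rolled either way, 5.5 rad in all
- wheel_top (a point): top of the wheel (x = 0, y = 70, z = 62 mm of the clamp); axes as the clamp. The wheel does not sink when pressed; 3 to 15 N of press is enough grip to roll it. Rolling the top toward the clamp's -y drives the moving jaw toward -y and closes the gap: 10 mm of jaw per radian, so 24 mm of rim travel gives 10 mm of jaw
- jaw: moving aluminium jaw, 64 x 20 mm, 37 high, driven along the clamp's y by the wheel; origin on the table surface under its centre. A dark steel pointer fin, 4 mm thick, 33 mm high, sticks out 14 mm from its -x side. Not to be touched
- jaw_pointer (a point): outer end of the top edge of the jaw's pointer fin, on its centre line; axes as the clamp. It starts 13 to 43 mm on the +y side of the gauge mark
- gauge: gauge stop, aluminium block 20 x 14 x 25 mm fixed at the -x edge of the clamp's base, with an upright dark steel fin 4 mm thick (33 mm high in all) along its top; origin under its centre on the table; axes as the clamp. Its place along the clamp differs each time
- gauge_mark (a point): inner end of the top edge of the gauge's fin, on its centre line, level with the path of the jaw's pointer; axes as the clamp. The jaw is set when jaw_pointer and gauge_mark have the same clamp y (fins end to end)
- lock: round steel lock plunger, 18 mm diameter, in a 27 mm boss 40 mm high at x = 0, y = 125 mm of the clamp; origin on its axis. It is pushed straight down 8 mm against 3 N of friction and stays down
- lock_top (a point): centre of the plunger's top: 50 mm above the table at the start, 42 mm when fully home (2 mm above the boss)
- can: bystander: white objective case with a wide black cap, 47 diameter, 62 high, origin at its foot
- dish: bystander: flat round culture dish, 60 diameter, 14 high, origin at its foot
- slides: bystander: green slide box 39 x 84 x 22 mm, origin at its foot

How it is judged:
By the outcome, as a careful person would: the job done as asked, in the order asked, and still so for the second after the job is handed in, with the robot touching nothing.
It also fails if it takes over 51 s, if anything falls off the work surface, if the arm or the gripper's body presses on something with over 40 N, if the wrist force passes 120 N, or if a joint passes its speed limit or range.

## Working session

There is one attempt and no reset: what is moved stays moved. The work goes in short steps, Python scripts to look and compute and a tool call to move; the robot and the scene stay as the last step left them, time stands still between calls to the robot, and variables do not carry over. Pictures are saved under pics/ and viewed, at most 10 in all, crops included, and the job is handed in when it is done.

Besides the shell and the picture viewer there is one more tool, called after "Request:" in YAML: its name, and indented under it one key for each argument. send_rows: Moves the arm, as the interface text tells. Its arguments: {"type":"object","properties":{"deltas":{"type":"string"},"grip_force":{"type":"number"}},"required":["deltas"]}

```bash
ls; mkdir -p pics
python3 - <<'E'
from cell import *
import cv2,numpy as np
s=monitor.state();print(s);print([a for a in dir(manip) if a[0]!='_'], manip.tips_ahead)
for n in("scene","side","wrist"):
    g=grab_frame(n);cv2.imwrite(f"pics/{n}0.png",g["frame"][:,:,::-1]);print(n,g["camera_matrix"],g["eye"],g["rotation"],[k for k in g])
E
```

```text
pics
{'time': 0.0, 'qpos': array([-2.10109008e-01,  1.59071217e-01,  1.59827271e+00, -1.30487568e-05,
        1.38621155e+00, -2.10109165e-01]), 'qd': array([-0.00112596,  0.00074991, -0.00040459, -0.00022148, -0.00053916,
        0.00087183]), 'tau': array([ 1.96016467e-04, -3.96006632e+01, -3.31426942e+01, -2.07608541e-04,
        8.36965773e-03, -3.09808388e-05]), 'position': array([5.74419640e+02, 9.37257084e-02, 2.52284146e+02]), 'orientation': array([-2.22027872e+00, -2.22028441e+00,  1.69351291e-03]), 'force': array([-5.45503785e-01,  3.57578812e-04, -1.46015519e+00]), 'ft_torque': array([-0.0196784 , -0.06316546, -0.02679384]), 'grip_force': 0.0, 'grip_width': 85.74580944506062}
['MotionError', 'tips_ahead'] 22.0
scene [[492.85724674   0.         326.87361308]
 [  0.         492.85724674 200.56482889]
 [  0.           0.           1.        ]] [338.85340351 486.11936062 746.23123982] [ 0.22101077 -0.9258784  -2.57956902] ['frame', 'camera_matrix', 'eye', 'rotation']
side [[436.59759392   0.         309.75028706]
 [  0.         436.59759392 197.20559245]
 [  0.           0.           1.        ]] [573.78176683 638.14585526 631.8338045 ] [ 2.09028304e-03 -1.31924892e+00 -2.80466018e+00] ['frame', 'camera_matrix', 'eye', 'rotation']
wrist [[296.2312295    0.         314.64971102]
 [  0.         296.2312295  198.34907452]
 [  0.           0.           1.        ]] [574.80711267  81.22586568 372.23613494] [-0.31925962  0.00286678  0.00058893] ['frame', 'camera_matrix', 'eye', 'rotation']
```

View pics/scene0.png

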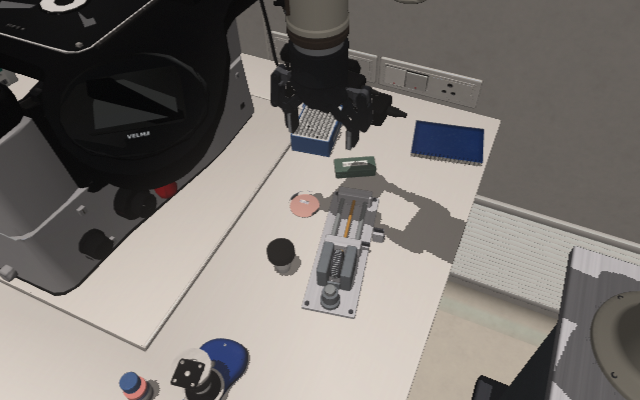

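View pics/wrist0.png

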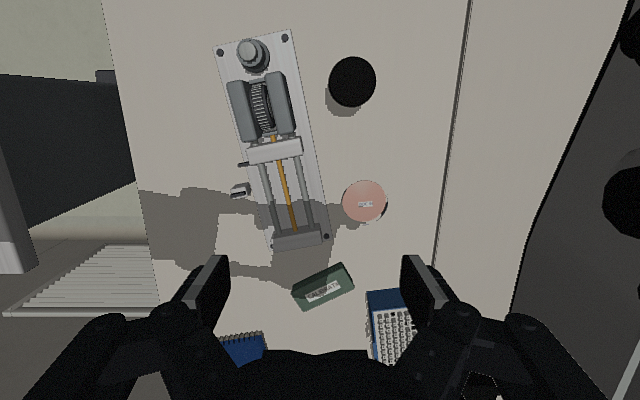

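The wrist view shows the clamp clearly: the lock is near (252,52), the wheel at (261,107), the jaw at (274,150) and the gauge at (240,190). The fixed jaw is at (298,239), so the clamp's +y points up and slightly left. I'll zoom in to pick points.

Run:
```python
import cv2,numpy as np
a=cv2.imread("pics/wrist0.png")
f=lambda x,y:cv2.resize(a[y:y+120,x:x+100],None,fx=4,fy=4,interpolation=cv2.INTER_CUBIC)
cv2.imwrite("pics/w1.png",np.hstack([f(208,22),f(232,135)]))
```

```text
(no output)
```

View pics/w1.png

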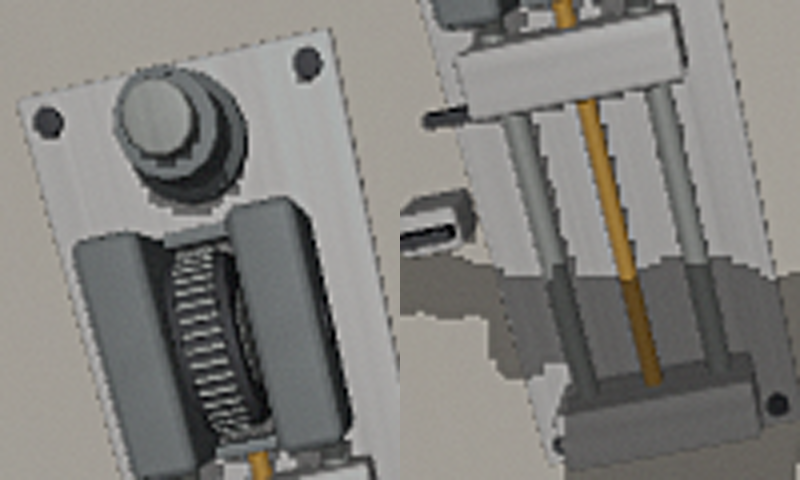

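```bash
cat > h.py <<'E'
import numpy as np,cv2
from scipy.optimize import least_squares
from scipy.spatial.transform import Rotation as R
def proj(g,P):
    p=(np.atleast_2d(P)-g["eye"])@R.from_rotvec(g["rotation"]).as_matrix()
    p=p*[1,-1,-1]; q=p@g["camera_matrix"].T; return q[:,:2]/q[:,2:]
def ray(g,uv,z):
    d=np.linalg.inv(g["camera_matrix"])@[uv[0],uv[1],1]; d=R.from_rotvec(g["rotation"]).as_matrix()@(d*[1,-1,-1])
    return g["eye"]+d*(z-g["eye"][2])/d[2]
def c2w(p,P):
    c,s=np.cos(p[2]),np.sin(p[2]);P=np.atleast_2d(P).astype(float)
    return np.c_[p[0]+c*P[:,0]-s*P[:,1],p[1]+s*P[:,0]+c*P[:,1],P[:,2]]
def w2c(p,W):
    d=np.array(W)-[p[0],p[1],0];c,s=np.cos(p[2]),np.sin(p[2]);return np.array([c*d[0]+s*d[1],-s*d[0]+c*d[1],d[2]])
E
python3 - <<'E'
from h import *
g=dict(camera_matrix=np.array([[296.2312295,0,314.64971102],[0,296.2312295,198.34907452],[0,0,1]]),eye=np.array([574.80711267,81.22586568,372.23613494]),rotation=np.array([-0.31925962,0.00286678,0.00058893]))
C=[[-45,145,8],[45,145,8],[-45,-115,8],[0,125,50]]
U=np.array([[213,46.3],[290.4,29.3],[270.8,251.3],[247.1,50.6]])
r=least_squares(lambda p:(proj(g,c2w(p,C))-U).ravel(),[530,130,.2])
p=r.x;print(p,r.fun.reshape(-1,2).round(2))
for uv in([238.3,165.3],[245.6,192.7]):print(w2c(p,ray(g,uv,33)).round(1))
print("wheel/lock world",c2w(p,[[0,70,62],[0,125,50],[0,70,62]]).round(1),proj(g,c2w(p,[[0,70,62],[0,101,56],[0,39,56]])).round(1))
np.save("p.npy",p)
E
```

```text
[5.33481175e+02 4.92171732e+00 2.05259996e-01] [[-1.06  0.45]
 [ 0.59 -1.28]
 [-0.35  0.52]
 [ 0.66  0.53]]
[-46.6  14.4  33. ]
[-47.4 -19.5  33. ]
wheel/lock world [[519.2  73.5  62. ]
 [508.  127.3  50. ]
 [519.2  73.5  62. ]] [[260.1 108.6]
 [253.1  76.4]
 [268.8 138.5]]
```

Request:
send_rows:
  deltas: "2.2 -1.5 3.5 0 0 -4 -1; 4.4 -2.9 7 0 0 -8 -1; 6.6 -4.4 10.5 0 0 -11.8 -1; 8.7 -5.9 14 0 0 -11.8 -1; 8.7 -5.9 15 0 0 -11.8 -1; 8.7 -5.9 15 0 0 -11.8 -1; 8.7 -5.9 15 0 0 -11.8 -1; 8.7 -5.9 15 0 0 -11.8 -1"
  grip_force: 20

```text
time: 0.95
position: [518.1, 86.2, 105.3]
orientation: [1.98, 2.434, 0.004]
force: [1.3, -0.1, 0.4]
grip_width: 0.2
grip_force: 0.0
```

```bash
cat >> h.py <<'E'
def stat():
    from cell import monitor,manip
    p=np.load("p.npy");s=monitor.state();M=R.from_rotvec(s["orientation"]).as_matrix()
    tip=s["position"]+manip.tips_ahead*M[:,2]
    print(s["time"],"tip clamp",w2c(p,tip).round(1),"toolx",M[:,0].round(3),"z",M[:,2].round(3),"yawneed",-np.sin(p[2]).round(3),"F",s["force"].round(1),s["grip_width"],manip.tips_ahead)
E
python3 - <<'E'
from h import *
from cell import grab_frame
stat()
for n in("scene","side"):
    g=grab_frame(n);a=g["frame"][:,:,::-1]
    c=proj(g,c2w(np.load("p.npy"),[[0,70,70]]))[0].astype(int);print(n,c)
    x,y=max(c[0]-50,0),max(c[1]-70,0)
    b=cv2.resize(a[y:y+140,x:x+100],None,fx=4,fy=4,interpolation=cv2.INTER_CUBIC)
    globals()[n]=b;print(x,y)
cv2.imwrite("pics/s1.png",np.hstack([scene,side]))
E
```

```text
0.95 tip clamp [ 1.6 82.7 83.3] toolx [-0.203  0.979 -0.001] z [ 0.004 -0.    -1.   ] yawneed -0.204 F [ 1.3 -0.1  0.4] 0.1880063244585444 22.0
scene [336 252]
286 182
side [346 238]
296 168
```

View pics/s1.png

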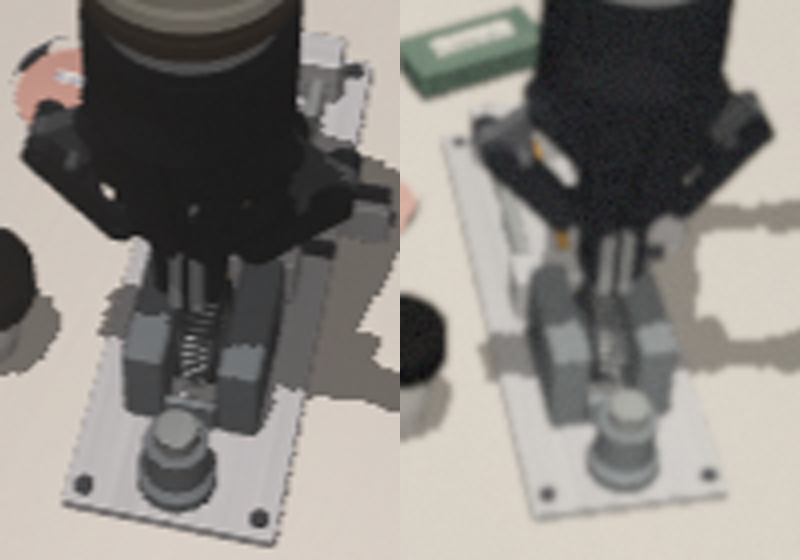

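Request:
send_rows:
  deltas: "0.1 -0.1 0.8 0 0 0 -1; 0.1 -0.1 1.6 0 0 0 -1; 0.1 -0.1 1.7 0 0 0 -1; 0.1 -0.1 1.7 0 0 0 -1"

```text
time: 1.45
position: [514.3, 87.8, 85.6]
orientation: [-1.981, -2.437, 0.001]
force: [1.4, -0.7, 0.8]
grip_width: 0.3
grip_force: 0.0
```

Run:
```python
from h import *
from cell import grab_frame
stat();p=np.load("p.npy")
C=[[45,145,8],[-45,145,8],[0,125,50]]
U=dict(scene=[[302,307],[354,317.7],[331.2,289.5]],side=[[329.8,297.5],[377.2,291.2],[353.5,269.2]])
for n in U:
    g=grab_frame(n)
    for c,u in zip(C,U[n]): print(n,c,w2c(p,ray(g,u,c[2])).round(1))
```

```text
1.45 tip clamp [-2.  85.  63.6] toolx [-0.205  0.979  0.   ] z [-0.001  0.    -1.   ] yawneed -0.204 F [ 1.4 -0.7  0.8] 0.2730639449584483 22.0
scene [45, 145, 8] [ 42.7 146.6   8. ]
scene [-45, 145, 8] [-44.8 147.6   8. ]
scene [0, 125, 50] [ -3.  127.7  50. ]
side [45, 145, 8] [ 44.3 148.    8. ]
side [-45, 145, 8] [-42.1 147.4   8. ]
side [0, 125, 50] [ -0.5 126.   50. ]
```

Request:
send_rows:
  deltas: "0 0.1 0.1 0 0 0 -1; 0 0.1 0.15 0 0 0 -1; 0 0.1 0.2 0 0 0 -1; 0 0.1 0.2 0 0 0 -1"

```text
time: 1.95
position: [515.7, 88.0, 84.3]
orientation: [-1.981, -2.438, 0.0]
force: [0.3, -0.1, 0.1]
grip_width: 0.1
grip_force: 0.0
```

Request:
send_rows:
  deltas: "0 0 0.05 0 0 0 -1; 0 0 0.1 0 0 0 -1; 0 0 0.1 0 0 0 -1"

```text
time: 2.25
position: [515.7, 88.0, 83.2]
orientation: [-1.981, -2.438, 0.0]
force: [0.8, 0.5, -0.2]
grip_width: 0.2
grip_force: 0.0
```

Request:
send_rows:
  deltas: "0 0 0.05 0 0 0 -1; 0 0 0.1 0 0 0 -1; 0 0 0.1 0 0 0 -1"

```text
time: 2.55
position: [515.9, 88.1, 82.7]
orientation: [1.981, 2.438, 0.0]
force: [-1.9, 0.6, 5.2]
grip_width: 0.0
grip_force: 2.3
```

Request:
send_rows:
  deltas: "-0.15 0 0.02 0 0 0 -1; -0.4 0 0.02 0 0 0 -1; -0.7 0 0.02 0 0 0 -1; -1.0 0 0.02 0 0 0 -1; -1.3 0 0.02 0 0 0 -1"

```text
time: 3.05
position: [518.7, 75.0, 83.7]
orientation: [1.981, 2.438, -0.001]
force: [-6.8, -0.5, 14.4]
grip_width: -0.2
grip_force: 7.4
```

```bash
python3 -c "
from h import *;stat()"
```

```text
3.05 tip clamp [-0.2 71.6 61.7] toolx [-0.205  0.979 -0.   ] z [-0.    -0.001 -1.   ] yawneed -0.204 F [-6.8 -0.5 14.4] -0.16462999204747603 22.0
```

Request:
send_rows:
  deltas: "-0.25 0 -0.04 0 0 0 -1; -0.55 0 -0.05 0 0 0 -1; -0.85 0 -0.05 0 0 0 -1; -1.15 0 -0.05 0 0 0 -1; -1.35 0 -0.05 0 0 0 -1"

```text
time: 3.55
position: [521.3, 61.6, 83.2]
orientation: [1.981, 2.438, -0.001]
force: [-1.9, -0.4, 5.0]
grip_width: 0.0
grip_force: 2.6
```

Run:
```python
from h import *
from cell import grab_frame
stat()
g=grab_frame("wrist");cv2.imwrite("pics/w2.png",g["frame"][:,:,::-1]);np.save("g2.npy",g,allow_pickle=True)
p=np.load("p.npy")
print(proj(g,c2w(p,[[-46,14,33],[-47,-19.5,33],[0,-95,36]])).round())
```

```text
3.55 tip clamp [-0.4 57.9 61.2] toolx [-0.205  0.979 -0.001] z [-0.    -0.001 -1.   ] yawneed -0.204 F [-1.9 -0.4  5. ] 0.006424682665522538 22.0
[[247. 295.]
 [249. 334.]
 [315. 415.]]
```

View pics/w2.png

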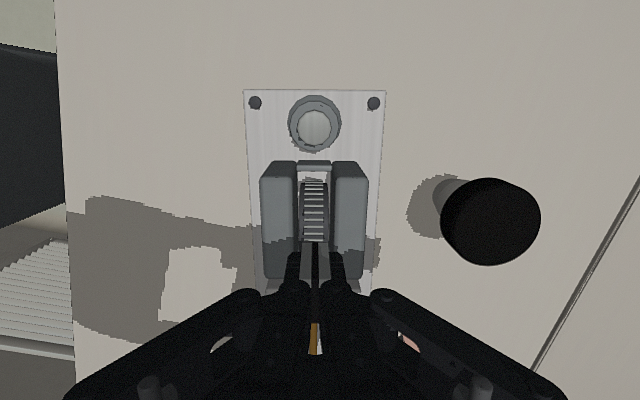

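Through the wrist camera the tip sits on the knurl at (315,250), centred, with the fins hidden by the gripper. The first stroke is done, so I lift, return and stroke again.

Request:
send_rows:
  deltas: "0 0 -0.6 0 0 0 -1; 0.8 0 -0.8 0 0 0 -1; 2.0 0 -0.8 0 0 0 -1; 2.7 0 -0.6 0 0 0 -1; 2.7 0 -0.1 0 0 0 -1; 2.7 0 0.03 0 0 0 -1; 2.7 0 0.03 0 0 0 -1"

```text
time: 4.3
position: [515.5, 89.0, 82.3]
orientation: [-1.98, -2.437, -0.0]
force: [-3.4, 2.0, 4.5]
grip_width: 0.1
grip_force: 2.5
```

Request:
send_rows:
  deltas: "-0.15 0 0 0 0 0 -1; -0.4 0 -0.02 0 0 0 -1; -0.7 0 -0.03 0 0 0 -1; -1.0 0 -0.03 0 0 0 -1; -1.3 0 -0.03 0 0 0 -1; -1.6 0 -0.03 0 0 0 -1; -1.9 0 -0.03 0 0 0 -1; -2.2 0 -0.03 0 0 0 -1; -2.5 0 -0.03 0 0 0 -1; -2.7 0 -0.03 0 0 0 -1"

```text
time: 5.3
position: [521.2, 61.3, 83.2]
orientation: [1.981, 2.438, -0.002]
force: [-3.7, -0.9, 6.1]
grip_width: -0.6
grip_force: 2.9
```

```bash
python3 -c "
from h import *;stat()"
```

```text
5.3 tip clamp [-0.5 57.7 61.2] toolx [-0.205  0.979 -0.001] z [-0.001 -0.001 -1.   ] yawneed -0.204 F [-3.7 -0.9  6.1] -0.6477546181390266 22.0
```

Request:
send_rows:
  deltas: "0 0 -2 0 0 0 -1; -1 0 -6 0 0 0 -1; -3 0 -9 0 0 0 -1; -5 0 -10 0 0 0 -1; -5 0 -10 0 0 0 -1; -5 0 -10 0 0 0 -1; -5 0 -10 0 0 0 -1"

```text
time: 6.0
position: [530.3, 13.8, 180.9]
orientation: [-1.979, -2.436, 0.002]
force: [0.9, -0.5, 0.1]
grip_width: 0.3
grip_force: 0.0
```

```bash
cat >> h.py <<'E'
def fins(name):
    from cell import grab_frame
    stat();p=np.load("p.npy")
    g=grab_frame("wrist");np.save("g.npy",g,allow_pickle=True)
    c=proj(g,c2w(p,[[-47,-10,33]]))[0];x,y=int(c[0]-50),int(c[1]-50)
    print(c,x,y);cv2.imwrite(name,cv2.resize(g["frame"][y:y+100,x:x+100,::-1],None,fx=6,fy=6,interpolation=cv2.INTER_CUBIC))
E
python3 -c "
from h import *;fins('pics/f1.png')"
```

```text
6.0 tip clamp [ -1.4   9.4 158.9] toolx [-0.205  0.979  0.001] z [-0.003  0.001 -1.   ] yawneed -0.204 F [ 0.9 -0.5  0.1] 0.30084137129510174 22.0
[267.82854377 210.24966011] 217 160
```

View pics/f1.png

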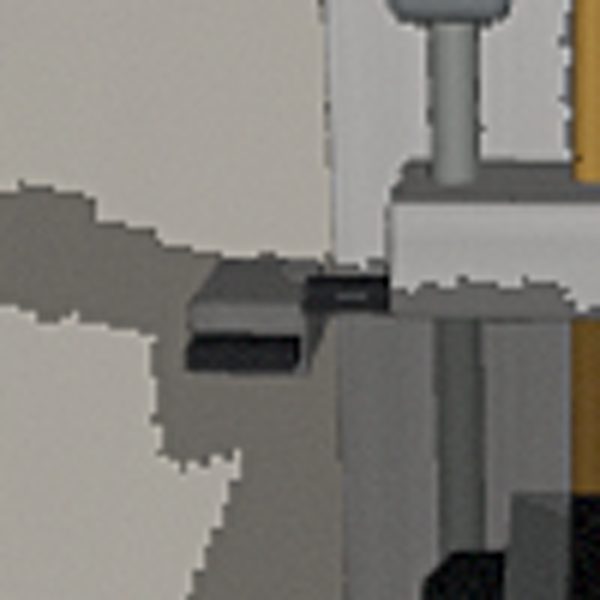

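Run:
```python
from h import *
g=np.load("g.npy",allow_pickle=True).item();p=np.load("p.npy")
for u,v in((300,372),(308,312),(300,335),(308,275)):print(w2c(p,ray(g,(217+u/6-.42,160+v/6-.42),33)).round(2))
```

```text
[-48.79 -21.83  33.  ]
[-46.98 -11.37  33.  ]
[-48.47 -15.35  33.  ]
[-46.68  -5.05  33.  ]
```

Gauge fin and pointer fin bottom edges are at v=372 and v=312 in the crop. About 10.4 mm of jaw remains, roughly 25 mm of rim. I'll roll 22 mm and then remeasure.

Request:
send_rows:
  deltas: "2.5 0 2 0 0 0 -1; 5 0 5 0 0 0 -1; 7.5 0 8 0 0 0 -1; 7.5 0 9.4 0 0 0 -1; 7.5 0 9.8 0 0 0 -1; 7.5 0 10.02 0 0 0 -1; 7.5 0 10.02 0 0 0 -1"

```text
time: 6.75
position: [516.1, 86.3, 83.3]
orientation: [-1.981, -2.437, 0.001]
force: [-2.4, 0.7, 3.1]
grip_width: -0.2
grip_force: 1.4
```

Request:
send_rows:
  deltas: "-0.15 0 0 0 0 0 -1; -0.4 0 -0.02 0 0 0 -1; -0.7 0 -0.02 0 0 0 -1; -1.0 0 -0.02 0 0 0 -1; -1.3 0 -0.02 0 0 0 -1; -1.6 0 -0.02 0 0 0 -1; -1.9 0 -0.02 0 0 0 -1; -2.2 0 -0.02 0 0 0 -1; -2.2 0 -0.02 0 0 0 -1"

```text
time: 7.65
position: [521.5, 63.7, 83.6]
orientation: [1.981, 2.436, 0.0]
force: [-2.9, -2.3, 5.7]
grip_width: -0.1
grip_force: 2.8
```

Request:
send_rows:
  deltas: "0 0 -2 0 0 0 -1; -1 0 -6 0 0 0 -1; -3 0 -9 0 0 0 -1; -5 0 -10 0 0 0 -1; -5.5 0 -10 0 0 0 -1; -5.5 0 -10 0 0 0 -1; -5.5 0 -10 0 0 0 -1"

```text
time: 8.35
position: [530.8, 11.8, 181.0]
orientation: [-1.98, -2.436, 0.001]
force: [-0.5, -0.4, -1.1]
grip_width: -0.1
grip_force: 0.0
```

```bash
python3 -c "
from h import *;fins('pics/f2.png')"
```

```text
8.35 tip clamp [ -1.2   7.3 159. ] toolx [-0.204  0.979  0.001] z [-0.003  0.001 -1.   ] yawneed -0.204 F [-0.5 -0.4 -1.1] -0.13034789598746427 22.0
[267.5373717 208.1611136] 217 158
```

View pics/f2.png

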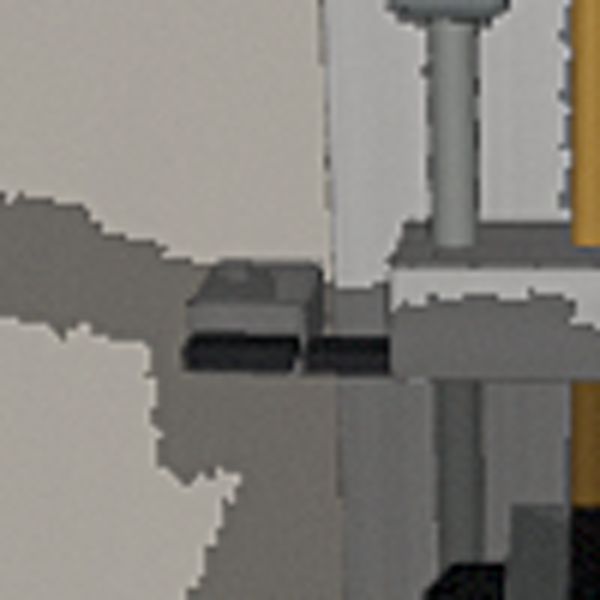

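Fins look nearly end to end: gauge dark band at v≈335-371, pointer at ≈338-373. I'll measure the edges at subpixel level, averaging a few frames.

```bash
cat >> h.py <<'E'
def meas(ug,up,v0,v1,n=4):
    from cell import grab_frame
    p=np.load("p.npy")
    gs=[grab_frame("wrist") for _ in range(n)];g=gs[0]
    a=np.mean([q["frame"].mean(2) for q in gs],0)
    out=[]
    for u in list(range(*ug))+list(range(*up)):
        c=a[v0:v1,u];k=int(np.argmin(np.convolve(c,np.ones(5),'same')[4:-4]))+4;lo=c[k]
        def edge(s):
            i=k
            hi=np.max(c[k:k+7]) if s>0 else np.max(c[max(k-7,0):k+1])
            t=(lo+hi)/2
            while c[i]<t:i+=s
            return i-s*(c[i]-t)/(c[i]-c[i-s])
        e=[w2c(p,ray(g,(u,v0+edge(s)),33))[1] for s in(1,-1)]
        out.append((u,round(w2c(p,ray(g,(u,v0+k),33))[0],1),round(e[0],2),round(e[1],2)))
    for o in out:print(*o)
E
python3 -c "
from h import *;meas((250,266),(269,281),203,230)"
```

```text
250 -64.5 -21.73 -14.74
251 -63.5 -21.7 -14.69
252 -62.5 -21.76 -14.7
253 -61.6 -21.76 -14.67
254 -60.6 -21.7 -14.73
255 -59.6 -21.74 -14.68
256 -58.6 -21.71 -14.77
257 -57.7 -21.73 -14.75
258 -56.7 -21.75 -14.65
259 -55.7 -21.74 -14.77
260 -54.7 -21.67 -14.74
261 -53.8 -21.63 -14.75
262 -52.8 -21.64 -14.72
263 -51.8 -21.65 -14.77
264 -50.9 -21.7 -14.69
265 -49.9 -21.26 -14.84
269 -46.0 -21.88 -15.32
270 -45.0 -22.02 -15.33
271 -44.0 -21.89 -15.35
272 -43.1 -22.05 -15.27
273 -42.1 -21.92 -15.29
274 -41.1 -21.93 -15.31
275 -40.2 -21.97 -15.27
276 -39.2 -21.9 -15.3
277 -38.2 -21.94 -15.26
278 -37.2 -21.93 -15.27
279 -36.3 -21.99 -15.24
280 -35.3 -21.89 -15.27
```

Request:
send_rows:
  deltas: "-1 0 3 0 0 0 -1; -2.5 0 6 0 0 0 -1; -2.5 0 7 0 0 0 -1; -2.5 0 7 0 0 0 -1; -2.5 0 7 0 0 0 -1; -2.5 0 7 0 0 0 -1"

```text
time: 9.2
position: [538.0, -13.1, 114.3]
orientation: [1.979, 2.437, 0.002]
force: [0.9, 0.6, 0.2]
grip_width: -0.1
grip_force: 0.0
```

```bash
python3 -c "
from h import *;fins('pics/f3.png')"
```

```text
9.2 tip clamp [  0.8 -18.6  92.3] toolx [-0.205  0.979 -0.001] z [ 0.003 -0.001 -1.   ] yawneed -0.204 F [0.9 0.6 0.2] -0.14505661288548158 22.0
[248.10753848 206.20499064] 198 156
```

View pics/f3.png

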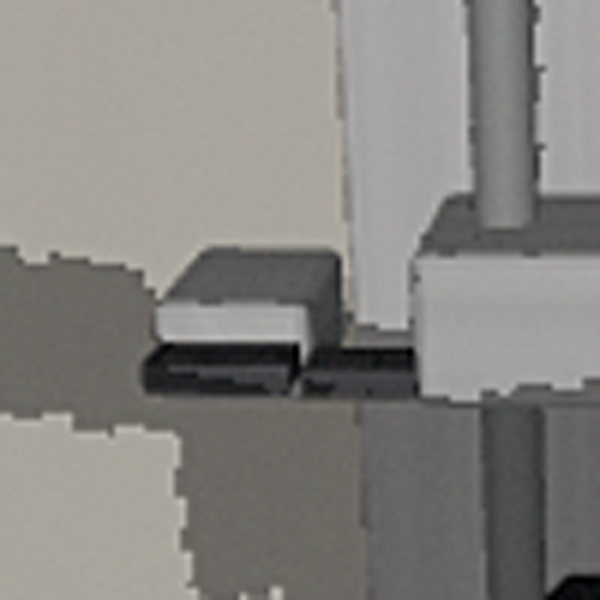

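```bash
python3 -c "
from h import *;meas((225,247,2),(250,267,2),208,232)"
```

```text
225 -64.4 -21.85 -14.93
227 -62.9 -18.27 -15.05
229 -61.5 -18.29 -15.05
231 -60.0 -18.18 -15.08
233 -58.6 -18.22 -15.08
235 -57.1 -18.18 -15.09
237 -55.7 -18.3 -15.06
239 -54.2 -18.28 -15.07
241 -52.7 -18.3 -15.06
243 -51.3 -18.3 -15.06
245 -49.8 -18.14 -15.15
250 -46.3 -22.79 -15.45
252 -44.7 -18.69 -15.48
254 -43.2 -18.66 -15.59
256 -41.8 -18.8 -15.62
258 -40.4 -18.71 -15.05
260 -38.9 -18.69 -15.29
262 -37.4 -18.67 -15.36
264 -36.0 -18.7 -15.35
266 -34.5 -18.74 -15.56
```

Request:
send_rows:
  deltas: "3 0 0 0 0 0 -1; 6 0 0 0 0 0 -1; 8.9 0 0.5 0 0 0 -1; 8.9 0 2 0 0 0 -1; 8.9 0 2.6 0 0 0 -1; 8.9 0 2.6 0 0 0 -1; 8.9 0 2.8 0 0 0 -1; 8.9 0 2.96 0 0 0 -1; 8.9 0 2.96 0 0 0 -1"

```text
time: 10.35
position: [519.5, 73.2, 84.0]
orientation: [1.981, 2.436, 0.001]
force: [-1.5, -0.7, 4.1]
grip_width: -0.2
grip_force: 1.7
```

```bash
python3 -c "
from h import *;stat()"
```

```text
10.35 tip clamp [ 0.2 69.7 62. ] toolx [-0.204  0.979 -0.001] z [ 0.001 -0.    -1.   ] yawneed -0.204 F [-1.5 -0.7  4.1] -0.20400226740511151 22.0
```

Contact is 4 N. Roll back about 0.9 mm, lift, and go to the same viewing pose.

Request:
send_rows:
  deltas: "0.03 0 0.01 0 0 0 -1; 0.06 0 0.01 0 0 0 -1; 0.1 0 0.01 0 0 0 -1; 0.1 0 0.01 0 0 0 -1; 0.1 0 0.01 0 0 0 -1; 0.1 0 -0.3 0 0 0 -1; -0.9 0 -2.5 0 0 0 -1; -4 0 -3 0 0 0 -1; -7 0 -2.96 0 0 0 -1; -8.9 0 -2.96 0 0 0 -1; -8.9 0 -2.96 0 0 0 -1; -8.9 0 -2.96 0 0 0 -1"

```text
time: 11.55
position: [536.7, -13.2, 112.5]
orientation: [-1.982, -2.436, -0.0]
force: [-0.5, 0.2, -0.8]
grip_width: -0.3
grip_force: 0.0
```

Request:
send_rows:
  deltas: "0 0 0 0 0 0 -1; 0 0 0 0 0 0 -1"

```text
time: 11.75
position: [536.6, -12.4, 112.4]
orientation: [-1.98, -2.439, 0.0]
force: [-0.0, 1.1, -0.4]
grip_width: 0.2
grip_force: 0.0
```

```bash
python3 -c "
from h import *;fins('pics/f4.png');meas((225,247,2),(250,267,2),208,232)"
```

```text
11.75 tip clamp [ -0.5 -17.6  90.4] toolx [-0.206  0.979  0.   ] z [-0.  0. -1.] yawneed -0.204 F [-0.   1.1 -0.4] 0.2210611422202884 22.0
[249.77800728 208.40003241] 199 158
225 -65.4 -21.5 -14.56
227 -63.9 -20.92 -14.45
229 -62.4 -18.29 -14.72
231 -61.0 -17.69 -14.77
233 -59.5 -17.75 -14.8
235 -58.1 -17.81 -14.78
237 -56.7 -17.76 -14.77
239 -55.2 -17.83 -14.77
241 -53.8 -17.84 -14.8
243 -52.3 -17.82 -14.8
245 -50.9 -17.79 -14.81
250 -47.4 -21.94 -16.29
252 -45.7 -17.81 -14.79
254 -44.3 -17.79 -14.7
256 -42.9 -17.76 -14.82
258 -41.4 -17.81 -14.59
260 -40.0 -17.74 -14.45
262 -38.5 -17.78 -14.42
264 -37.1 -17.79 -13.8
266 -35.7 -17.81 -14.65
```

View pics/f4.png

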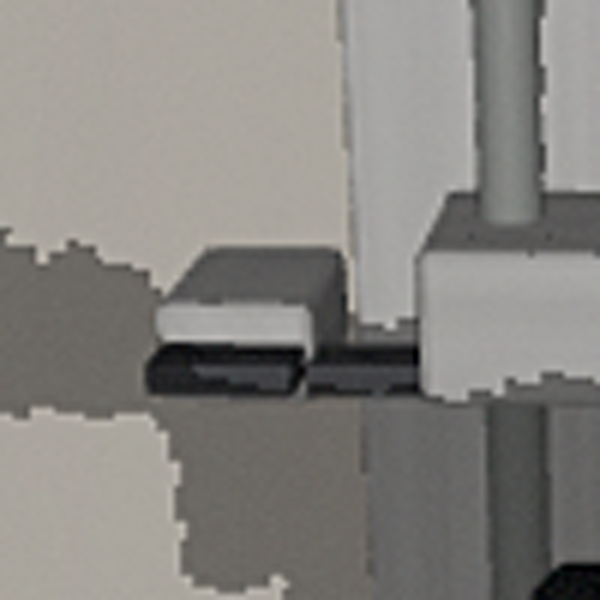

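The fins now match to under 0.1 mm: both top creases read y=-17.8 and run as one line in the crop. Next is the lock.

Request:
send_rows:
  deltas: "4 0 0 0 0 0 -1; 8 0 0 0 0 0 -1; 12 0 0 0 0 0 -1; 14.5 0 0 0 0 0 -1; 14.5 0 1.5 0 0 0 -1; 14.5 0 3.2 0 0 0 -1; 14.5 0 3.8 0 0 0 -1; 14.5 0 4.2 0 0 0 -1; 14.5 0 4.5 0 0 0 -1; 14.5 0 4.8 0 0 0 -1; 14.5 0 5.0 0 0 0 -1; 14.5 0 5.0 0 0 0 -1"

```text
time: 13.2
position: [507.8, 128.5, 64.0]
orientation: [1.981, 2.438, 0.0]
force: [-5.1, -0.2, 11.2]
grip_width: -0.1
grip_force: 5.2
```

```bash
python3 -c "
from h import *;stat()"
```

```text
13.2 tip clamp [1.000e-01 1.262e+02 4.200e+01] toolx [-0.204  0.979 -0.   ] z [ 0. -0. -1.] yawneed -0.204 F [-5.1 -0.2 11.2] -0.06244373488492234 22.0
```

Tip is at z=42.0 with 11 N, well above the 3 N of friction. I'll press a bit harder to confirm the stop, then retract.

Request:
send_rows:
  deltas: "0 0 0.05 0 0 0 -1; 0 0 0.1 0 0 0 -1; 0 0 0.1 0 0 0 -1"

```text
time: 13.5
position: [507.9, 128.5, 63.9]
orientation: [1.981, 2.438, -0.0]
force: [-8.2, -1.5, 17.0]
grip_width: -0.1
grip_force: 8.9
```

Request:
send_rows:
  deltas: "0 0 -0.5 0 0 0 -1; 0 0 -3 0 0 0 -1; -4 0 -7 0 0 0 -1; -8 0 -10 0 0 0 -1; -11 0 -12 0 0 0 -1; -11 0 -12 0 0 0 -1; -11 0 -12 0 0 0 -1; -11 0 -12 0 0 0 -1"

```text
time: 14.3
position: [528.9, 21.8, 180.3]
orientation: [-1.979, -2.437, 0.001]
force: [-0.3, -0.5, 0.2]
grip_width: -0.1
grip_force: 0.0
```

Run:
```python
from h import *
from cell import grab_frame
stat();p=np.load("p.npy")
g=grab_frame("wrist")
cc=[proj(g,c2w(p,[q]))[0] for q in([-47,-20,33],[0,125,45])];print(cc)
b=[cv2.resize(g["frame"][int(c[1])-40 if c[1]>40 else 0:int(c[1])+40,int(c[0])-40:int(c[0])+40,::-1],(400,400),interpolation=cv2.INTER_CUBIC) for c in cc]
cv2.imwrite("pics/end.png",np.hstack(b))
```

```text
14.3 tip clamp [ -1.1  17.5 158.3] toolx [-0.205  0.979  0.001] z [-0.002  0.001 -1.   ] yawneed -0.204 F [-0.3 -0.5  0.2] -0.08963442251566596 22.0
[array([268.25230212, 227.65878559]), array([316.65067272,  65.35164356])]
```

View pics/end.png

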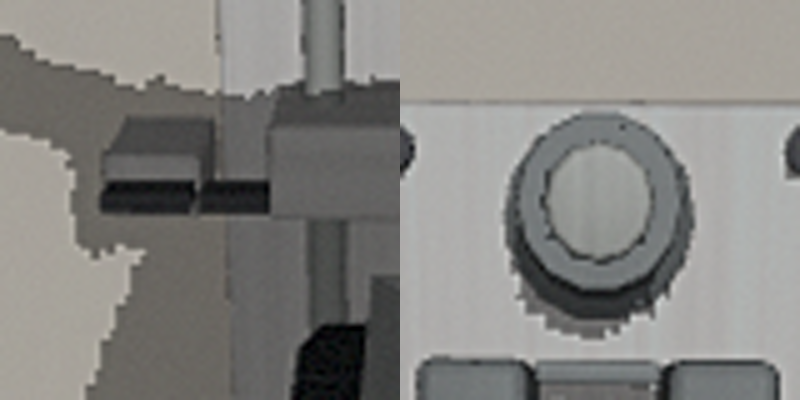

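The fins are still end to end at (150-270,197), and the plunger at (600,200) is flush just above its boss. The arm is clear, so I'm handing in.

```bash
python3 -c "
from cell import job_done;print(job_done())"
```

```text
the job is handed in; nothing more can be done
None
```

The clamp is set and handed in: the jaw's pointer fin measured within about 0.1 mm of the gauge fin, the lock plunger is pressed fully home (tip stopped at 42 mm under 17 N), and it took 14.3 s with the arm left clear; the result of the judging was not shown.

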